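Put the bench tools back on their outline boards

ROBOT

A 6-joint arm with a two-finger parallel gripper is mounted at the origin on the work surface. World frame = base frame: x ahead of the robot, y to its left, z up, the work surface at z = 0. Lengths are in mm, angles in rad, forces in N, time in s.
With the tool pointing down it reaches from about 350 to 975 mm from the base axis. Payload 17.4 kg.
Tool frame: the origin (TCP) lies between the finger pads; the fingertips stand 11 mm ahead of it and the grasp point (between the pads) lies 8 mm behind it; z points along the fingers, y is the line along which they close (so a half turn about z gives the same grasp; the last joint's range is limited). The gripper opens to 85 mm and grips with 20 to 120 N. Pads are 22 mm wide; open, the fingers measure 114 mm over their backs; the gripper's body (76 mm by 85 mm) begins 54 mm behind the grasp point. The pads swing forward as they close: fully open they stand 13 mm farther back than shut.
Start: joints at [1.266, 0.116, 1.442, -0, 1.584, -0.038], TCP at [177.969, 651.122, 242.303] pointing down, gripper open.
Joint ranges: [-2.83, 2.83], [-0.83, 2.19], [0.07, 2.5], [-1.14, 4.28], [0.01, 3], [-2.97, 2.97]. Speed limits (rad/s): [1.89, 1.89, 2.22, 3.14, 3.14, 3.14].

INTERFACE

Orientations are given as a 3x3 rotation matrix whose columns are the frame's x, y, z axes.
In Python, from workcell import telemetry, vision, sign_off gives the robot as it stands. The module is installed in compiled form; this text tells all that it offers.
- The arm moves only by the shell command python3 -m pendant 'ROWS'. ROWS is JSON, a list of rows, each a list of 7 numbers: the shift along the tool's x, y, z in cm, then the turn, a rotation vector about the tool's x, y, z in rad, then the finger opening in cm, from 0 to 8.54. A call has 1 to 10 rows; each row is the pose to reach, as a shift and turn from the pose commanded when the call began, along the tool's axes at that moment; what a row does not reach only later rows make up. A row lasts 1/8 s, in which the tool goes at most 62.5 mm and 10.7 degrees, less where a joint would pass 70% of its speed; a pose out of reach is approached as far as the arm can. A call with a gripper value outside its range is refused whole. The fingers move at their own pace and stop on an object; the grip force is fixed at half the most. Time passes only in rows, so rows that repeat a pose let the fingers close. It gives the time, the measured TCP pose, the force, the opening and the grip force at its end, in the units of the state.
- telemetry.get_state(): the state, without advancing time (a new reading comes with each control period).
- vision.get_image(name): name is "side" or "top" or "wrist"; returns the picture (420x560x3 uint8, red, green, blue); there is no depth.
- vision.camera_model(name): a dict with "intrinsics" (3x3 intrinsics, pixels), "origin" and "rotation" of the camera in the world; the wrist camera has in their place "T_tool_cam" (4x4, takes a point from camera to tool coordinates, whose origin is the TCP and whose axes are the flange's). Camera axes: x right, y down, z forward; pixel columns grow to the right and rows downward; lengths in mm; the calibration is good to about 2 mm. A picture is of the moment at which its call begins: read the wrist's pose just before it. camera_model takes no time and is no camera call.
- sign_off(): hands the job in; it is judged then, once.
The state is a dict: "time": time; "joint_pos": joint angles; "joint_velocities": joint speeds; "joint_torque": joint torques, N m; "tool_pos": TCP position; "ee_rot": TCP orientation; "contact_force": force on the tool from outside, world axes, zero at the start; "wrist_torque": the same for the moment, N m; "width": finger opening in mm; "finger_force": force on a finger pad.
Only numpy, scipy, OpenCV 4.12 (cv2) and the standard library are available. Lean on these libraries where they do the work, as an engineer would, in place of code of your own. Each camera call takes 0.05 s, during which the arm holds its last target. There are 200 camera calls.

TASK

Tidy the workbench: set the block plane, the try square, the sharpening stone and the mallet each on the small board that carries its painted blue outline, squarely on the outline and turned the way the outline shows (plane's toe at the round end, square's blade over the blade of the L, mallet standing on its head). Lower each tool gently onto its board, do not drop it.

Things in the scene. Friction and masses are not known exactly. Their poses are not given: they have to be found in the camera images.
- plane: Small block plane on its sole: dark steel body 114 (x) x 42 (y) x 24 mm tall, parallel sides, square heel, half-round toe; on top a steel cap, a brass knob near the toe and a dark wood palm rest at the heel, 42 mm tall in all; about 0.4 kg. Origin: centre of the underside. x points to the toe, z up. Grip across the 42 mm sides (closing along y), near the middle.
- plane_toe (a point): Foremost point of the plane's toe, on the underside, 57 mm along the plane's x from its origin.
- square: Small flat-lying try square, an L, 0.13 kg: dark wood stock with brass stripes, 15 (x) x 80 (y) x 16 mm tall; thin bright blade, 3 mm thick, flush with the underside. Origin: centre of the stock's underside. Stock from y = -40 to +40 mm; blade sticks out to +x, to x = 67 mm, between y = 14 and 40 mm. Grip across the 15 mm stock (closing along x) near the origin, clear of the blade.
- stone: Sharpening stone, a rectangular block 100 (x) x 50 (y) x 25 mm tall, reddish brown above and grey below, about 0.3 kg. Origin: centre of the underside. Grip it across the 50 mm width (closing along y).
- mallet: Carver's mallet standing on its round brass head with its wooden handle straight up. Head 58 mm across, up to 56 mm high; handle 26 mm across from 56 to 150 mm; about 0.45 kg, round about z. Origin: centre of the underside of the head, z up. Grip the handle at 115 to 125 mm height (lower, the palm of the gripper meets its end).
- plane_board: Fixed plywood board 142 x 70 mm, 6 mm thick, with the plane's blue silhouette: long, one end square, the other (toe) half-round with a white dot for the knob. Origin: centre of the board's underside (on the bench), below the silhouette's centre. x points to the toe end. The plane belongs with its origin 6 mm above this origin and its x along this x.
- plane_board_toe (a point): Where the plane's toe point belongs on the board's upper face, 57 mm along the board's x from its centre.
- square_board: Fixed plywood board 104 x 104 mm, 6 mm thick, painted with the try square's blue L silhouette. Origin: centre of the board's underside. The square belongs with its axes along the board's axes and its own origin at x = -30, y = 0, z = 6 mm in the board's frame: stock along y, blade pointing to +x on the +y side.
- stone_board: Fixed plywood board 126 x 76 mm, 6 mm thick, painted with a plain blue rectangle 106 x 56 mm for the stone. Origin: centre of the board's underside; x along the rectangle's length. The stone may lie either end first.
- mallet_board: Fixed plywood board 90 x 90 mm, 6 mm thick, painted with a blue disc 64 mm across for the mallet's head. Origin: centre of the board's underside and of the disc.
Things that resemble listed ones, but are neither listed nor needed, are in the scene too. Several things look just like the stone: the one meant starts nearest to the robot's base. Leave any orange look-alike of the plane_board alone.

How it is judged (in metres and radians):
At the end, for the whole second after the job is handed in: Each tool lies still, upright and released on its own board, within 12 mm of its place on the outline (each board axis for the square) and, save the round mallet, 0.2 rad of its direction; plane and square the right way round (plane toe within 18 mm of its mark) (z of plane in the frame of plane_board between 0.003 and 0.01 m and angle between each of plane, square, stone, mallet's own z axis and vertical below 0.1 rad and linear speed of each of plane, square, stone, mallet below 0.02 m/s and angular speed of each of plane, square, stone, mallet below 0.2 rad/s and z of square in the frame of square_board between 0.003 and 0.01 m and z of stone in the frame of stone_board between 0.003 and 0.01 m and z of mallet in the frame of mallet_board between 0.003 and 0.01 m and horizontal distance between plane and plane_board below 0.012 m and horizontal distance between stone and stone_board below 0.012 m and horizontal distance between mallet and mallet_board below 0.012 m and angle between the x axis of plane and the x axis of plane_board, either way round below 0.2 rad and angle between the x axis of stone and the x axis of stone_board, either way round below 0.2 rad and angle between the x axis of square and the x axis of square_board, either way round below 0.2 rad and horizontal distance between plane_toe and plane_board_toe below 0.018 m and x of square in the frame of square_board between -0.042 and -0.018 m and y of square in the frame of square_board between -0.012 and 0.012 m and x of square_board in the frame of square above 0.012 m); the robot touches nothing.
It fails at once if the plane is dropped or slammed onto its board (faster than 0.6 m/s within 30 mm of it) (horizontal distance between plane and plane_board below 0.06 m and z of plane in the frame of plane_board below 0.036 m and linear speed of plane above 0.6 m/s).
It fails at once if the square is dropped or slammed onto its board (faster than 0.6 m/s within 30 mm of it) (horizontal distance between square and square_board below 0.06 m and z of square in the frame of square_board below 0.036 m and linear speed of square above 0.6 m/s).
It fails at once if the stone is dropped or slammed onto its board (faster than 0.6 m/s within 30 mm of it) (horizontal distance between stone and stone_board below 0.06 m and z of stone in the frame of stone_board below 0.036 m and linear speed of stone above 0.6 m/s).
It fails at once if the mallet is dropped or slammed onto its board (faster than 0.6 m/s within 30 mm of it) (horizontal distance between mallet and mallet_board below 0.06 m and z of mallet in the frame of mallet_board below 0.036 m and linear speed of mallet above 0.6 m/s).
It also fails if it takes over 128 s, if anything falls off the work surface, if the arm or the gripper's body presses on something with over 40 N, if the wrist force passes 120 N, or if a joint passes its speed limit or range.

## Working session

There is one attempt and no reset: what is moved stays moved. The work goes in short steps, Python scripts to look and compute and a shell command to move; the robot and the scene stay as the last step left them, time stands still between calls to the robot, and variables do not carry over. Pictures are saved under pics/ and viewed, at most 14 in all, crops included, and the job is handed in when it is done.

```bash
mkdir -p pics
python3 - <<'E'
from workcell import telemetry, vision
import cv2,numpy as np
s=telemetry.get_state(); print({k:np.round(v,3).tolist() for k,v in s.items()})
for n in("top","side","wrist"):
    im=vision.get_image(n); cv2.imwrite(f"pics/{n}0.png",im[...,::-1]); m=vision.camera_model(n); print(n,{k:np.round(v,4).tolist() for k,v in m.items()if k!='name'} )
E
```

```text
{'time': 0.0, 'joint_pos': [1.266, 0.116, 1.442, -0.0, 1.584, -0.038], 'joint_velocities': [0.001, 0.001, 0.001, 0.0, -0.001, -0.002], 'joint_torque': [0.002, -73.197, -63.25, 0.0, 0.006, 0.0], 'tool_pos': [177.903, 650.94, 241.556], 'ee_rot': [[-0.965, 0.264, -0.0], [0.264, 0.965, -0.001], [0.0, -0.001, -1.0]], 'contact_force': [0.741, 0.212, -0.866], 'wrist_torque': [0.004, -0.005, -0.077], 'finger_force': 0.0, 'width': 85.35}
top {'intrinsics': [[464.4698, 0.0, 277.388], [0.0, 464.4698, 219.0355], [0.0, 0.0, 1.0]], 'origin': [312.8787, -24.3229, 1302.4811], 'rotation': [[-0.0292, -0.9934, 0.1108], [-0.9995, 0.0306, 0.0108], [-0.0141, -0.1104, -0.9938]]}
side {'intrinsics': [[395.1109, 0.0, 272.2716], [0.0, 395.1109, 210.5679], [0.0, 0.0, 1.0]], 'origin': [292.4306, -809.8242, 634.9067], 'rotation': [[0.9721, -0.1559, 0.1751], [-0.2332, -0.5669, 0.7901], [-0.0239, -0.8089, -0.5874]]}
wrist {'intrinsics': [[374.6291, 0.0, 279.2531], [0.0, 374.6291, 211.5331], [0.0, 0.0, 1.0]], 'T_tool_cam': [[0.0002, -0.9503, -0.3112, 79.545], [1.0, 0.0002, 0.0001, -0.3976], [-0.0001, -0.3112, 0.9503, -132.4978], [0.0, 0.0, 0.0, 1.0]]}
```

View pics/top0.png

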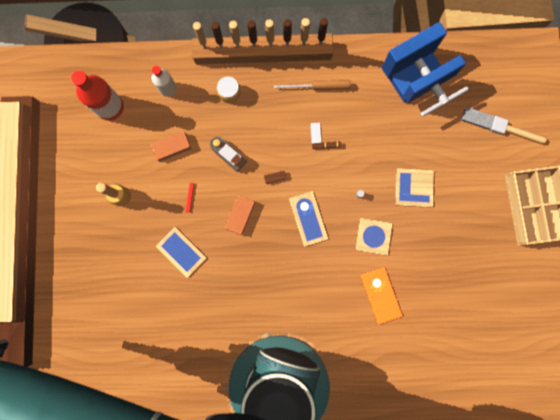

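View pics/side0.png

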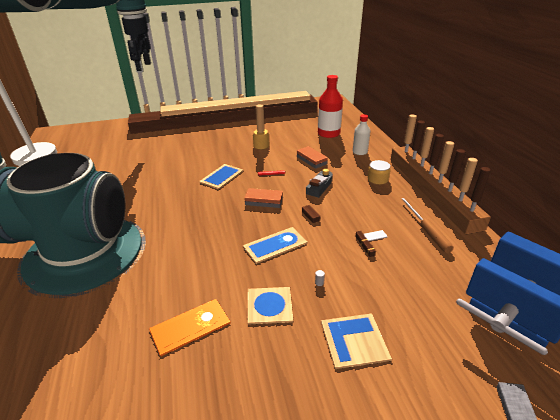

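The top view shows the stone-like blocks at (171,145) and (240,215), the plane at (228,153), the square at (322,137) and the mallet at (113,193). The boards are stone (181,252), plane (308,218), mallet (374,237) and square (414,187), with the orange decoy at (381,296). Of the two blocks, (240,215) is nearest the base at about (280,395). I'll enlarge the view to confirm.

```bash
cat > h.py <<'E'
import numpy as np, cv2
from workcell import telemetry, vision
def cam(n,s=None):
    m=vision.camera_model(n); K=np.array(m["intrinsics"])
    if n!="wrist": return K,np.array(m["origin"]),np.array(m["rotation"])
    T=np.array(m["T_tool_cam"]); R=np.array(s["ee_rot"])
    return K,R@T[:3,3]+np.array(s["tool_pos"]),R@T[:3,:3]
def ray(c,uv):
    K,o,R=c; uv=np.atleast_2d(np.float64(uv)); d=np.c_[uv,np.ones(len(uv))]@np.linalg.inv(K).T@R.T
    return o,d
def onz(c,uv,z):
    o,d=ray(c,uv); return o+d*((z-o[2])/d[:,2])[:,None]
def proj(c,P):
    K,o,R=c; q=(np.atleast_2d(P)-o)@R@K.T; return q[:,:2]/q[:,2:]
def tri(c1,p1,c2,p2):
    (a,u),(b,v)=ray(c1,p1),ray(c2,p2); u=u[0]/np.linalg.norm(u[0]); v=v[0]/np.linalg.norm(v[0])
    t=np.linalg.lstsq(np.c_[u,-v],b-a,rcond=None)[0]; P,Q=a+t[0]*u,b+t[1]*v
    return (P+Q)/2,np.linalg.norm(P-Q)
def snap(name):
    s=telemetry.get_state(); im=vision.get_image("wrist"); cv2.imwrite(f"pics/{name}.png",im[...,::-1])
    np.savez(f"pics/{name}.npz",im=im,tool_pos=s["tool_pos"],ee_rot=s["ee_rot"]); return s,im
E
python3 - <<'E'
from h import *
im=cv2.imread('pics/top0.png'); 
cv2.imwrite('pics/crop1.png',cv2.resize(im[110:330,90:450],None,fx=2.22,fy=2.22,interpolation=cv2.INTER_CUBIC))
c=cam('top')
for n,p,z in [('stone',(240,215),25),('stone2',(171,145),25),('plane',(228,153),30),('square',(322,137),10),('malletbase',(122,196),10),('stb',(181,252),6),('plb',(308,218),6),('mb',(374,237),6),('sqb',(414,187),6)]:
    P=onz(c,p,z)[0]; print(n,P.round(),np.hypot(*P[:2]).round())
E
```

```text
stone [470.  93.  25.] 479.0
stone2 [675. 284.  25.] 732.0
plane [645. 123.  30.] 657.0
square [ 688. -144.   10.] 703.0
malletbase [536. 427.  10.] 685.0
stb [373. 262.   6.] 456.0
plb [458. -96.   6.] 468.0
mb [ 399. -278.    6.] 486.0
sqb [ 536. -398.    6.] 668.0
```

View pics/crop1.png

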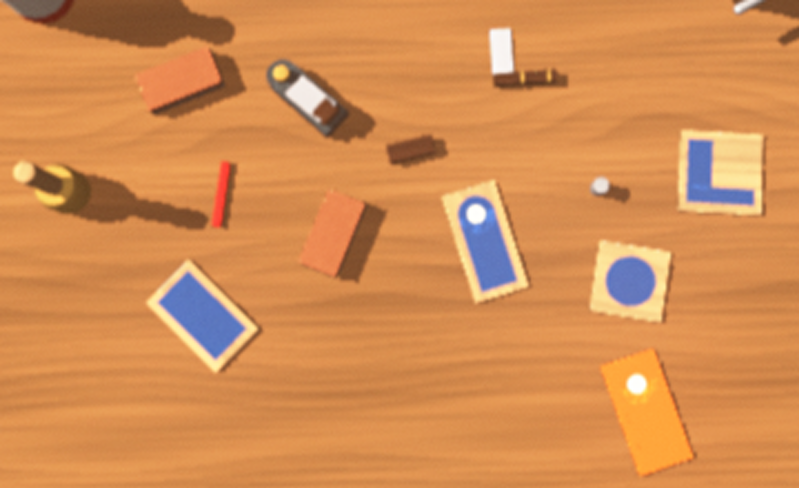

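The crop confirms the block at crop (335,235), image (240,215), as the stone, because it is nearest the base. The plane's toe (brass knob) is at crop (280,72). The square's blade is at the left end of its stock and points up, and the board's L is the same way round. Next I'll triangulate from the top and side views.

```bash
cat > m.py <<'E'
from h import *
ims={n:cv2.imread(f'pics/{n}0.png')[...,::-1] for n in('top','side')}
C={n:cam(n) for n in ims}
def mask(im,kind):
    h=cv2.cvtColor(np.ascontiguousarray(im),cv2.COLOR_RGB2HSV); H,S,V=[h[...,i].astype(int) for i in range(3)]
    if kind=='blue': m=(abs(H-112)<14)&(S>110)&(V>70)
    if kind=='red': m=((H<8)|(H>172))&(S>120)&(V>110)
    return m.astype(np.uint8)
def blobs(im,kind,a):
    cs,_=cv2.findContours(mask(im,kind),cv2.RETR_EXTERNAL,cv2.CHAIN_APPROX_NONE)
    o=[]
    for c in cs:
        if cv2.contourArea(c)>a:
            h=c if kind=='L' else cv2.convexHull(c); M=cv2.moments(h); o.append((np.array([M['m10'],M['m01']])/M['m00'],c))
    return o
E
python3 - <<'E'
from m import *
for k in('blue','red'):
  for n in ims:
    print(k,n,[(b[0].round(1).tolist(),cv2.contourArea(b[1])) for b in blobs(ims[n],k,60)])
im=ims['top'];h=cv2.cvtColor(np.ascontiguousarray(im),cv2.COLOR_RGB2HSV)
for p in [(240,215),(171,145),(200,215),(308,225),(322,147),(222,148)]: print(p,h[p[1],p[0]])
h=cv2.cvtColor(np.ascontiguousarray(ims['side']),cv2.COLOR_RGB2HSV)
for p in [(265,196),(312,156),(265,220),(272,244)]: print(p,h[p[1],p[0]])
E
```

```text
blue top [([180.6, 251.6], 575.5), ([373.6, 236.1], 283.5), ([308.3, 219.2], 513.5), ([411.0, 189.3], 270.0), ([424.8, 73.8], 1354.5), ([411.9, 47.9], 928.5)]
blue side [([349.4, 336.0], 754.5), ([269.0, 303.7], 528.5), ([273.1, 243.8], 535.0), ([519.7, 287.4], 6614.0), ([221.1, 175.1], 259.0)]
red top [([189.3, 197.4], 105.5), ([88.7, 87.8], 845.0)]
red side [([271.1, 172.1], 68.0), ([328.6, 132.3], 109.0), ([331.0, 95.0], 527.0)]
(240, 215) [ 10 166 235]
(171, 145) [ 11 165 237]
(200, 215) [ 14 163 222]
(308, 225) [112 126 190]
(322, 147) [ 11 163 102]
(222, 148) [ 11  28 225]
(265, 196) [ 10 170 236]
(312, 156) [ 10 168 234]
(265, 220) [ 13 167 201]
(272, 244) [107 175 230]
```

Run:
```python
from m import *
bt=blobs(ims['top'],'blue',60); bs=blobs(ims['side'],'blue',60)
pairs=dict(stone_b=(0,4),mallet_b=(1,1),plane_b=(2,2),square_b=(3,0))
for n,(i,j) in pairs.items():
    P,g=tri(C['top'],bt[i][0],C['side'],bs[j][0]); print(n,P.round(1),'gap',g.round(1))
    for nm,b,cc in(('top',bt[i],C['top']),('side',bs[j],C['side'])):
        W=onz(cc,b[1].reshape(-1,2),6)[:,:2].astype(np.float32); r=cv2.minAreaRect(W)
        box=cv2.boxPoints(r); e=box[1]-box[0]; f=box[2]-box[1]; l=e if np.hypot(*e)>np.hypot(*f) else f
        print('  ',nm,np.round(r[0],1),np.round(r[1],1),'long-axis deg',np.degrees(np.arctan2(l[1],l[0])).round(1))
# stone
for n,p in(('top',(240,215)),('side',(265,196))):
    h=cv2.cvtColor(np.ascontiguousarray(ims[n]),cv2.COLOR_RGB2HSV); m=((h[...,0]<=11)&(h[...,1]>140)&(h[...,2]>180)).astype(np.uint8)
    m=cv2.morphologyEx(m,cv2.MORPH_OPEN,np.ones((3,3)))
    k,l,s,c=cv2.connectedComponentsWithStats(m); q=l[p[1],p[0]]; print(n,s[q],c[q])
    cc=cv2.findContours((l==q).astype(np.uint8),0,1)[0][0].reshape(-1,2); W=onz(C[n],cc,25)[:,:2].astype(np.float32); print(cv2.minAreaRect(W));
```

```text
stone_b [372.1 263.2   4.8] gap 4.0
   top [373.8 262.6] [98.  47.1] long-axis deg 44.0
   side [371.1 263.1] [102.7  53.1] long-axis deg 44.7
mallet_b [ 399.6 -276.9    5.4] gap 3.5
   top [ 401.6 -276.9] [53.2 50.3] long-axis deg 88.2
   side [ 398.  -276.1] [60.6 61.6] long-axis deg -14.6
plane_b [452.1 -96.7   4.9] gap 4.4
   top [456.5 -96.3] [111.8  41. ] long-axis deg 15.7
   side [453.8 -96.5] [118.2  46.2] long-axis deg 15.6
square_b [ 529.  -389.5    2.8] gap 3.3
   top [ 536.2 -398.7] [78.9 72.9] long-axis deg 84.6
   side [ 533.3 -398.2] [84.8 79.8] long-axis deg 84.8
top [226 197  28  37 618] [239.06472492 214.70064725]
((471.1585998535156, 95.89604187011719), (49.143226623535156, 99.9207992553711), 66.975341796875)
side [246 188  36  12 333] [263.71171171 193.6996997 ]
((469.1238098144531, 95.36572265625), (49.64524841308594, 98.38548278808594), 66.95171356201172)
```

```bash
cat > d.py <<'E'
# usage: d.py x y z closingdeg  -> shift (cm) and turn about tool z ('-' keeps the heading)
import sys; from h import *
s=telemetry.get_state(); R=np.array(s["ee_rot"]); p=np.array(s["tool_pos"]); a=sys.argv[1:]
sh=R.T@(np.array([float(v) for v in a[:3]])-p)/10; y=np.arctan2(R[1,1],R[0,1])
t=0 if a[3]=='-' else -((np.radians(float(a[3]))-y+np.pi/2)%np.pi-np.pi/2)
print("t",round(s["time"],2),"pos",p.round(1),"closing",np.degrees(y).round(1),"SHIFT",sh.round(2),"turn",round(t,3),"q6",round(s["joint_pos"][5],2),"tilt",R[:,2].round(3),"w",round(s["width"],1))
E
python3 d.py 470 95.6 200 67
```

```text
t 0.15 pos [177.9 651.  241.7] closing 74.7 SHIFT [-42.82 -45.87   4.21] turn 0.135 q6 -0.04 tilt [-0.    -0.001 -1.   ] w 85.3
```

```bash
python3 -m pendant '[[-21.4,-22.9,2.1,0,0,0.07,8.5],[-21.4,-22.9,2.1,0,0,0.07,8.5],[-21.4,-22.9,2.1,0,0,0.07,8.5],[-21.4,-22.9,2.1,0,0,0.07,8.5],[-42.8,-45.9,4.2,0,0,0.135,8.5],[-42.8,-45.9,4.2,0,0,0.135,8.5],[-42.8,-45.9,4.2,0,0,0.135,8.5],[-42.8,-45.9,4.2,0,0,0.135,8.5],[-42.8,-45.9,4.2,0,0,0.135,8.5],[-42.8,-45.9,4.2,0,0,0.135,8.5]]'; python3 d.py 470 95.6 200 67
```

```text
time: 1.4
tool_pos: [468.4, 97.0, 200.6]
ee_rot: [[-0.92, 0.391, 0.001], [0.391, 0.92, 0.0], [-0.0, 0.0, -1.0]]
contact_force: [0.8, 1.2, -0.3]
width: 85.1
finger_force: 0.0
t 1.4 pos [468.4  97.  200.6] closing 67.0 SHIFT [-0.2  -0.07  0.06] turn -0.0 q6 -1.02 tilt [ 0.001  0.    -1.   ] w 85.1
```

```bash
python3 - <<'E'
from h import *
s,im=snap('w1')
E
python3 -m pendant '[[0,0,0,0,0,0,8.5]]' >/dev/null;  python3 -c "
from h import *; print(telemetry.get_state()['tool_pos'])"
```

```text
[468.31426621  97.42296854 200.12249744]
```

View pics/w1.png

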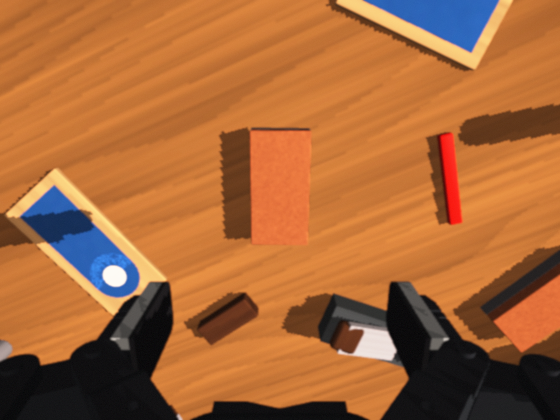

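The wrist view shows the stone's top face at (251–309, 130–244), long side vertical in the picture. I'll cast its corners.

```bash
cat > w.py <<'E'
from h import *
def load(n):
    z=np.load(f'pics/{n}.npz'); return z['im'],cam('wrist',dict(tool_pos=z['tool_pos'],ee_rot=z['ee_rot']))
def comp(im,f,p,k=3):
    h=cv2.cvtColor(np.ascontiguousarray(im),cv2.COLOR_RGB2HSV).astype(int); m=f(h[...,0],h[...,1],h[...,2]).astype(np.uint8)
    m=cv2.morphologyEx(m,cv2.MORPH_OPEN,np.ones((k,k))); n,l,s,c=cv2.connectedComponentsWithStats(m)
    return cv2.findContours((l==l[p[1],p[0]]).astype(np.uint8),0,cv2.CHAIN_APPROX_NONE)[0][0].reshape(-1,2),c[l[p[1],p[0]]]
def rect(c,cont,z):
    W=onz(c,cont,z)[:,:2]; r=cv2.minAreaRect(W.astype(np.float32)); b=cv2.boxPoints(r); e,f=b[1]-b[0],b[2]-b[1]
    l=e if np.hypot(*e)>np.hypot(*f) else f
    return np.round(r[0],1),np.round(sorted(r[1]),1),'long deg',np.degrees(np.arctan2(l[1],l[0])).round(1)
E
python3 - <<'E'
from w import *
im,c=load('w1')
h=cv2.cvtColor(im,cv2.COLOR_RGB2HSV); print(h[190,280],h[190,340],h[100,280])
k,cc=comp(im,lambda H,S,V:(H<=11)&(S>140)&(V>170),(280,190)); print(k.min(0),k.max(0),rect(c,k,25),rect(c,k,20))
k,cc=comp(im,lambda H,S,V:(abs(H-112)<14)&(S>110)&(V>60),(70,230)); print(rect(c,k,6))
ct=cam('top'); print(tri(c,((k.min(0)*0+[280,187])),ct,(239.1,214.7)))
E
```

```text
[ 10 186 229] [ 13 183 195] [ 13 184 205]
[250 131] [310 244] (array([470.7,  96.2]), array([50.1, 99.4]), 'long deg', np.float32(-23.5)) (array([472. ,  95.7]), array([ 50.9, 101. ]), 'long deg', np.float32(-23.5))
(array([455.9, -96.9]), array([ 46.4, 119.4]), 'long deg', np.float32(15.8))
(array([471.92404769,  96.41310338,  11.12593481]), np.float64(0.9232465296742354))
```

```bash
python3 -c "
from h import *
print(tri(cam('top'),(239.06,214.7),cam('side'),(263.71,193.7)))"; python3 d.py 471 96.2 13 66.5
```

```text
(array([470.31843964,  95.54323867,  24.56318424]), np.float64(0.7011334597467808))
t 1.57 pos [468.3  97.4 200.1] closing 66.8 SHIFT [-0.31  0.   18.71] turn 0.005 q6 -1.01 tilt [-0.001 -0.    -1.   ] w 85.2
```

```bash
python3 -m pendant '[[-0.3,0,6,0,0,0,8.5],[-0.3,0,12,0,0,0,8.5],[-0.3,0,16,0,0,0,8.5],[-0.3,0,17.7,0,0,0,8.5],[-0.3,0,18.6,0,0,0,8.5],[-0.3,0,18.7,0,0,0,8.5],[-0.3,0,18.7,0,0,0,8.5]]'; python3 -m pendant '[[0,0,0,0,0,0,3],[0,0,0,0,0,0,3],[0,0,0,0,0,0,3],[0,0,0,0,0,0,3],[0,0,0,0,0,0,3],[0,0,0,0,0,0,3]]'; python3 d.py 372.5 263 150 134.4
```

```text
time: 2.45
tool_pos: [471.4, 98.1, 14.9]
ee_rot: [[-0.92, 0.391, 0.002], [0.391, 0.92, 0.0], [-0.002, 0.001, -1.0]]
contact_force: [-0.1, -0.5, -0.3]
width: 84.9
finger_force: 0.0
time: 3.2
tool_pos: [471.1, 97.9, 14.3]
ee_rot: [[-0.92, 0.391, 0.001], [0.391, 0.92, 0.0], [-0.001, 0.0, -1.0]]
contact_force: [-1.3, -0.5, 6.0]
width: 49.0
finger_force: 63.3
t 3.2 pos [471.1  97.9  14.3] closing 67.0 SHIFT [ 15.52  11.35 -13.58] turn -1.177 q6 -1.02 tilt [ 0.001  0.    -1.   ] w 49.0
```

```bash
python3 -m pendant '[[0,0,-2,0,0,0,3],[0,0,-7,0,0,0,3],[2,2,-13.6,0,0,-0.17,3],[6,4,-13.6,0,0,-0.34,3],[10,7,-13.6,0,0,-0.51,3],[13,10,-13.6,0,0,-0.68,3],[15.5,11.3,-13.6,0,0,-0.85,3],[15.5,11.3,-13.6,0,0,-1.02,3],[15.5,11.3,-13.6,0,0,-1.177,3],[15.5,11.3,-13.6,0,0,-1.177,3]]'; python3 -m pendant '[[0,0,0,0,0,0,3],[0,0,0,0,0,0,3]]'; python3 d.py 372.5 263 40 134.4
python3 - <<'E'
from h import *
snap('w2')
E
```

```text
time: 4.45
tool_pos: [372.1, 262.5, 149.4]
ee_rot: [[-0.715, -0.699, -0.0], [-0.699, 0.715, -0.0], [0.0, 0.0, -1.0]]
contact_force: [0.1, -0.2, -3.2]
width: 48.8
finger_force: 63.3
time: 4.7
tool_pos: [372.3, 262.4, 149.6]
ee_rot: [[-0.716, -0.698, -0.0], [-0.698, 0.716, -0.0], [0.0, 0.0, -1.0]]
contact_force: [0.4, 0.4, -2.5]
width: 48.8
finger_force: 63.3
t 4.7 pos [372.3 262.4 149.6] closing 134.3 SHIFT [-0.06  0.03 10.96] turn -0.002 q6 -1.79 tilt [-0. -0. -1.] w 48.8
```

View pics/w2.png

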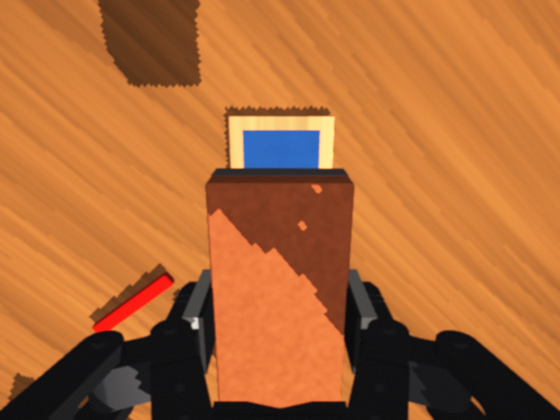

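Blue outline's far edge is at row 131, columns 244–320, centred at 281–282. The held stone is centred at 280.

```bash
python3 - <<'E'
from w import *
im,c=load('w2')
P=onz(c,[(282,130.5),(244,150),(320,150)],6)[:,:2]; u=np.array([.716,.698]); v=np.array([-.698,.716])
for p in P: print(p.round(1),'along',((p-[372.5,263])@u).round(1),'across',((p-[372.5,263])@v).round(1))
E
python3 -m pendant '[[0,0,4,0,0,0,3],[0,0,8,0,0,0,3],[0,0,10.5,0,0,0,3],[0,0,11.7,0,0,0,3],[0,0,12.3,0,0,0,3],[0,0,12.6,0,0,0,3],[0,0,12.8,0,0,0,3],[0,0,12.8,0,0,0,3],[0,0,12.8,0,0,0,3]]'
```

```text
[334.5 227.6] along -51.9 across 1.2
[364.  217.5] along -37.8 across -26.7
[325.  257.5] along -37.9 across 29.2
time: 5.88
tool_pos: [372.4, 262.6, 21.9]
ee_rot: [[-0.714, -0.7, 0.0], [-0.7, 0.714, 0.0], [-0.001, -0.0, -1.0]]
contact_force: [0.0, -1.1, -2.2]
width: 49.2
finger_force: 63.3
```

```bash
python3 -m pendant '[[0,0,0.05,0,0,0,3],[0,0,0.1,0,0,0,3],[0,0,0.15,0,0,0,3],[0,0,0.15,0,0,0,3]]'
```

```text
time: 6.38
tool_pos: [372.3, 262.5, 20.3]
ee_rot: [[-0.714, -0.7, -0.0], [-0.7, 0.714, -0.0], [0.0, 0.0, -1.0]]
contact_force: [-2.5, -2.3, 4.9]
width: 48.9
finger_force: 64.0
```

```bash
python3 -m pendant '[[0,0,0,0,0,0,6],[0,0,0,0,0,0,7],[0,0,0,0,0,0,8.5],[0,0,0,0,0,0,8.5],[0,0,-3,0,0,0,8.5],[0,0,-8,0,0,0,8.5],[0,0,-14,0,0,0,8.5],[0,0,-18,0,0,0,8.5],[0,0,-18,0,0,0,8.5]]'
python3 - <<'E'
from h import *
snap('w3')
from w import *
im,c=load('w3')
k,cc=comp(im,lambda H,S,V:(H<=11)&(S>140)&(V>90),(280,190)); print(k.min(0),k.max(0),rect(c,k,31))
E
python3 d.py 640 118 200 136
```

```text
time: 7.5
tool_pos: [373.1, 263.0, 203.4]
ee_rot: [[-0.714, -0.7, 0.004], [-0.7, 0.714, 0.003], [-0.005, -0.001, -1.0]]
contact_force: [0.9, 0.8, -0.9]
width: 84.9
finger_force: 0.0
[249 126] [310 241] (array([372.6, 261.4]), array([49.6, 99.2]), 'long deg', np.float32(44.3))
t 7.55 pos [372.6 262.7 201.1] closing 134.4 SHIFT [ -8.97 -29.05   0.14] turn -0.028 q6 -1.79 tilt [ 0.002  0.001 -1.   ] w 84.8
```

```bash
python3 -m pendant '[[-4.5,-14.5,0,0,0,0,8.5],[-4.5,-14.5,0,0,0,0,8.5],[-9,-29,0,0,0,-0.03,8.5],[-9,-29,0,0,0,-0.03,8.5],[-9,-29,0,0,0,-0.03,8.5],[-9,-29,0,0,0,-0.03,8.5],[-9,-29,0,0,0,-0.03,8.5],[-9,-29,0,0,0,-0.03,8.5],[-9,-29,0,0,0,-0.03,8.5]]'
python3 - <<'E'
from h import *
snap('w4')
E
```

```text
time: 8.68
tool_pos: [638.9, 119.0, 200.4]
ee_rot: [[-0.692, -0.722, 0.001], [-0.722, 0.692, 0.0], [-0.0, -0.0, -1.0]]
contact_force: [-0.0, 0.1, 1.1]
width: 84.6
finger_force: 0.0
```

View pics/w4.png

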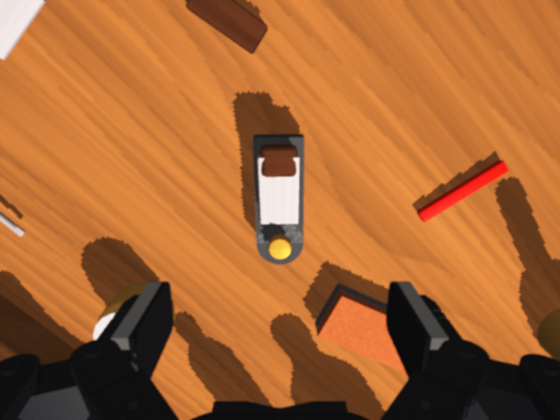

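The plane's heel is at row 135 and its toe with the brass knob at row 263, centred on column 279, aligned with the tool.

```bash
python3 - <<'E'
from w import *
im,c=load('w4')
k,cc=comp(im,lambda H,S,V:(S<110),(280,195)); k=cv2.convexHull(k).reshape(-1,2); print(k.min(0),k.max(0),rect(c,k,24),rect(c,k,12))
y,_=comp(im,lambda H,S,V:(H>18)&(H<32)&(S>120)&(V>140),(281,249)); print('knob px',y.mean(0),onz(c,y.mean(0),40))
# knob triangulation with top view
t=cv2.imread('pics/top0.png')[...,::-1]; h=cv2.cvtColor(np.ascontiguousarray(t),cv2.COLOR_RGB2HSV).astype(int)
m=(h[...,0]>18)&(h[...,0]<32)&(h[...,1]>110)&(h[...,2]>130); m[:130]=0;m[170:]=0;m[:,:205]=0;m[:,250:]=0; q=np.argwhere(m)[:,::-1].mean(0); print(q,m.sum(),tri(c,y.mean(0),cam('top'),q))
s=cv2.imread('pics/side0.png')[...,::-1]; h=cv2.cvtColor(np.ascontiguousarray(s),cv2.COLOR_RGB2HSV).astype(int)
m=(h[...,0]>18)&(h[...,0]<32)&(h[...,1]>110)&(h[...,2]>130); m[:160]=0;m[185:]=0;m[:,:310]=0;m[:,340:]=0; q2=np.argwhere(m)[:,::-1].mean(0); print(q2,m.sum(),tri(c,y.mean(0),cam('side'),q2),tri(cam('top'),q,cam('side'),q2))
E
python3 d.py 640 118 18 136
```

```text
[253 135] [303 263] (array([648.8, 127.5]), array([ 41.5, 114.8]), 'long deg', np.float32(46.6)) (array([651.3, 130.1]), array([ 43.1, 119.3]), 'long deg', np.float32(46.6))
knob px [280.16981132 249.20754717] [[673.08564632 154.98869534  40.        ]]
[215.5        142.33333333] 30 (array([675.06524764, 156.4962643 ,  35.26456688]), np.float64(1.027156151952068))
[325.54545455 169.90909091] 11 (array([674.19608784, 156.81481538,  34.59257638]), np.float64(1.068636976176075)) (array([674.69349143, 156.741406  ,  34.70921105]), np.float64(2.0966082386020144))
t 8.72 pos [639.  118.9 200.5] closing 136.2 SHIFT [ 1.000e-02 -1.300e-01  1.825e+01] turn 0.003 q6 -2.23 tilt [ 0.001  0.    -1.   ] w 85.1
```

```bash
python3 d.py 648.8 127.5 14 136.6
```

```text
t 8.72 pos [639.  118.9 200.5] closing 136.2 SHIFT [-1.29 -0.1  18.65] turn -0.007 q6 -2.23 tilt [ 0.001  0.    -1.   ] w 85.1
```

```bash
python3 -m pendant '[[-1.3,-0.1,6,0,0,-0.007,8.5],[-1.3,-0.1,12,0,0,-0.007,8.5],[-1.3,-0.1,16,0,0,-0.007,8.5],[-1.3,-0.1,17.7,0,0,-0.007,8.5],[-1.3,-0.1,18.5,0,0,-0.007,8.5],[-1.3,-0.1,18.6,0,0,-0.007,8.5],[-1.3,-0.1,18.6,0,0,-0.007,8.5]]'; python3 -m pendant '[[0,0,0,0,0,0,2.5],[0,0,0,0,0,0,2.5],[0,0,0,0,0,0,2.5],[0,0,0,0,0,0,2.5],[0,0,0,0,0,0,2.5],[0,0,0,0,0,0,2.5],[0,0,0,0,0,0,2.5]]'; python3 d.py 455.3 -96.6 130 105.7
```

```text
time: 9.6
tool_pos: [650.0, 127.1, 15.6]
ee_rot: [[-0.688, -0.726, 0.002], [-0.726, 0.688, 0.0], [-0.002, -0.001, -1.0]]
contact_force: [-0.2, -0.6, -0.2]
width: 85.2
finger_force: 0.0
time: 10.48
tool_pos: [649.5, 127.1, 14.8]
ee_rot: [[-0.688, -0.726, 0.001], [-0.726, 0.688, 0.0], [-0.001, -0.0, -1.0]]
contact_force: [-0.5, 0.2, 5.7]
width: 40.6
finger_force: 63.1
t 10.47 pos [649.5 127.1  14.8] closing 136.5 SHIFT [ 29.59  -1.29 -11.54] turn 0.538 q6 -2.23 tilt [ 0.001  0.    -1.   ] w 40.6
```

```bash
python3 -m pendant '[[0,0,-2,0,0,0,2.5],[0,0,-7,0,0,0,2.5],[4,-0.2,-11.5,0,0,0.1,2.5],[9,-0.4,-11.5,0,0,0.2,2.5],[14,-0.6,-11.5,0,0,0.3,2.5],[19,-0.8,-11.5,0,0,0.4,2.5],[24,-1,-11.5,0,0,0.5,2.5],[28,-1.2,-11.5,0,0,0.538,2.5],[29.6,-1.3,-11.5,0,0,0.538,2.5],[29.6,-1.3,-11.5,0,0,0.538,2.5]]'; python3 -m pendant '[[0,0,0,0,0,0,2.5],[0,0,0,0,0,0,2.5]]'
python3 - <<'E'
from h import *
snap('w5')
E
python3 d.py 455.3 -96.6 22 105.7
```

```text
time: 11.72
tool_pos: [454.8, -97.2, 129.8]
ee_rot: [[-0.963, -0.27, 0.001], [-0.27, 0.963, -0.0], [-0.001, -0.0, -1.0]]
contact_force: [-0.4, 0.6, -5.1]
width: 40.5
finger_force: 62.5
time: 11.98
tool_pos: [455.5, -96.2, 129.0]
ee_rot: [[-0.962, -0.272, -0.0], [-0.272, 0.962, 0.0], [0.0, 0.0, -1.0]]
contact_force: [0.3, -0.2, -4.8]
width: 41.0
finger_force: 62.5
t 12.03 pos [455.4 -96.2 129. ] closing 105.8 SHIFT [ 0.02 -0.04 10.7 ] turn 0.001 q6 -2.11 tilt [-0.  0. -1.] w 40.7
```

View pics/w5.png

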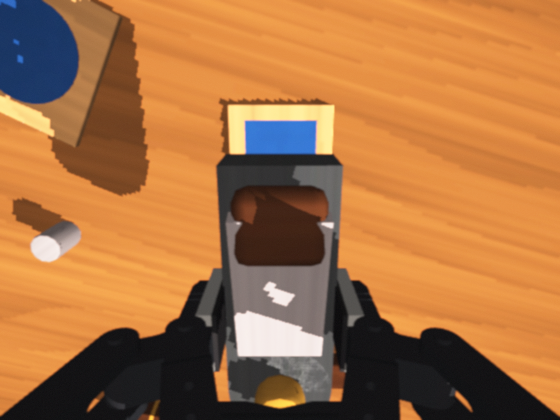

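Held plane is centred at column 280 over the blue outline (245–316, heel edge at row 121), heel towards the square end. Lowering.

```bash
python3 -m pendant '[[0,0,4,0,0,0,2.5],[0,0,7.5,0,0,0,2.5],[0,0,9.3,0,0,0,2.5],[0,0,10.1,0,0,0,2.5],[0,0,10.5,0,0,0,2.5],[0,0,10.7,0,0,0,2.5],[0,0,10.7,0,0,0,2.5],[0,0,10.8,0,0,0,2.5],[0,0,10.85,0,0,0,2.5],[0,0,10.85,0,0,0,2.5]]'
python3 - <<'E'
from w import *
im,c=load('w5')
for p in onz(c,[(280.5,120.5)],6): d=p[:2]-[455.4,-96.4]; print(d@[.962,.272],d@[-.272,.962])
E
```

```text
time: 13.28
tool_pos: [455.1, -96.8, 20.7]
ee_rot: [[-0.963, -0.271, 0.0], [-0.271, 0.963, -0.0], [-0.0, -0.0, -1.0]]
contact_force: [-1.0, -1.1, -3.1]
width: 40.6
finger_force: 62.6
-59.637599927182784 0.5935183456448474
```

```bash
python3 -m pendant '[[0,0,0.05,0,0,0,2.5],[0,0,0.08,0,0,0,2.5],[0,0,0.08,0,0,0,2.5]]';  python3 -m pendant '[[0,0,0,0,0,0,5],[0,0,0,0,0,0,6.5],[0,0,0,0,0,0,8.5],[0,0,0,0,0,0,8.5],[0,0,-3,0,0,0,8.5],[0,0,-8,0,0,0,8.5],[0,0,-14,0,0,0,8.5],[0,0,-18,0,0,0,8.5],[0,0,-18,0,0,0,8.5],[0,0,-18,0,0,0,8.5]]'
python3 - <<'E'
from h import *
snap('w6')
from w import *
im,c=load('w6')
k,cc=comp(im,lambda H,S,V:(S<110),(280,195)); k=cv2.convexHull(k).reshape(-1,2); print(k.min(0),k.max(0),rect(c,k,30))
E
python3 d.py 640 -140 200 -
```

```text
time: 13.65
tool_pos: [455.2, -96.8, 20.7]
ee_rot: [[-0.963, -0.271, -0.0], [-0.271, 0.963, -0.0], [0.0, -0.0, -1.0]]
contact_force: [-8.6, 2.3, 9.9]
width: 40.5
finger_force: 64.5
time: 14.9
tool_pos: [454.8, -96.7, 198.9]
ee_rot: [[-0.963, -0.271, -0.001], [-0.271, 0.963, 0.0], [0.001, 0.0, -1.0]]
contact_force: [-0.1, 0.2, -0.8]
width: 85.0
finger_force: 0.0
[252 121] [305 254] (array([455.9, -97.2]), array([ 43.5, 114.5]), 'long deg', np.float32(16.9))
t 14.95 pos [454.7 -96.7 198.4] closing 105.7 SHIFT [-16.67  -9.19  -0.19] turn 0 q6 -2.11 tilt [-0.002  0.    -1.   ] w 85.0
```

```bash
python3 d.py 685 -144 200 -2; python3 -m pendant '[[-2,-1,0,0,0,0.18,8.5],[-5,-3,0,0,0,0.36,8.5],[-9,-5,0,0,0,0.54,8.5],[-13,-8,0,0,0,0.72,8.5],[-17,-10,0,0,0,0.9,8.5],[-20.9,-10.8,0,0,0,1.08,8.5],[-20.9,-10.8,0,0,0,1.26,8.5],[-20.9,-10.8,0,0,0,1.44,8.5],[-20.9,-10.8,0,0,0,1.62,8.5],[-20.9,-10.8,0,0,0,1.8,8.5]]'; python3 d.py 685 -144 200 -2
```

```text
t 14.95 pos [454.7 -96.7 198.4] closing 105.7 SHIFT [-20.89 -10.79  -0.2 ] turn -1.262 q6 -2.11 tilt [-0.002  0.    -1.   ] w 85.0
time: 16.2
tool_pos: [685.1, -144.0, 197.7]
ee_rot: [[-0.039, 0.999, -0.003], [0.999, 0.039, 0.001], [0.001, -0.003, -1.0]]
contact_force: [0.9, -0.4, 0.4]
width: 84.9
finger_force: 0.0
t 16.2 pos [ 685.1 -144.   197.7] closing 2.2 SHIFT [ 0.   -0.01 -0.23] turn 0.074 q6 -0.28 tilt [-0.003  0.001 -1.   ] w 84.9
```

```bash
python3 -m pendant '[[0,0,0,0,0,0.074,8.5],[0,0,0,0,0,0.074,8.5],[0,0,0,0,0,0.074,8.5]]'>/dev/null
python3 - <<'E'
from h import *
snap('w7')
E
```

```text
(no output)
```

View pics/w7.png

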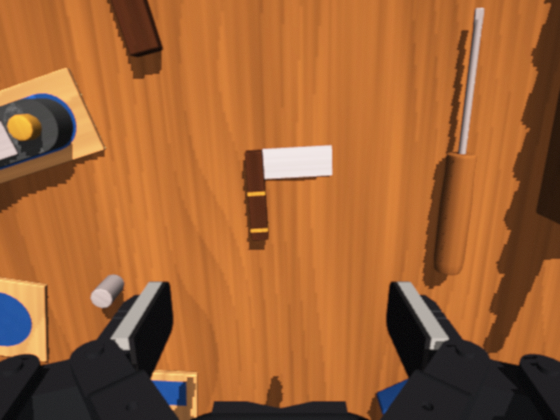

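The square's stock spans (246–268, 150–240) with brass stripes at rows 194 and 231. The blade is to the right at (264–332, 146–180).

Run:
```python
from w import *
im,c=load('w7')
h=cv2.cvtColor(im,cv2.COLOR_RGB2HSV)
for r in(170,210): print(r,[tuple(h[r,x]) for x in range(240,274,2)])
print([tuple(h[y,258]) for y in list(range(144,154,2))+list(range(232,248,2))])
b,_=comp(im,lambda H,S,V:(S<60)&(V>120),(300,162)); print('blade',rect(c,b,3))
```

```text
170 [(np.uint8(13), np.uint8(186), np.uint8(188)), (np.uint8(13), np.uint8(188), np.uint8(159)), (np.uint8(12), np.uint8(184), np.uint8(97)), (np.uint8(10), np.uint8(177), np.uint8(91)), (np.uint8(9), np.uint8(178), np.uint8(93)), (np.uint8(9), np.uint8(178), np.uint8(90)), (np.uint8(10), np.uint8(182), np.uint8(84)), (np.uint8(10), np.uint8(181), np.uint8(83)), (np.uint8(9), np.uint8(178), np.uint8(86)), (np.uint8(9), np.uint8(178), np.uint8(90)), (np.uint8(9), np.uint8(180), np.uint8(95)), (np.uint8(8), np.uint8(143), np.uint8(91)), (np.uint8(4), np.uint8(30), np.uint8(187)), (np.uint8(6), np.uint8(15), np.uint8(237)), (np.uint8(7), np.uint8(14), np.uint8(236)), (np.uint8(7), np.uint8(14), np.uint8(235)), (np.uint8(7), np.uint8(14), np.uint8(236))]
210 [(np.uint8(13), np.uint8(184), np.uint8(206)), (np.uint8(13), np.uint8(187), np.uint8(199)), (np.uint8(13), np.uint8(187), np.uint8(190)), (np.uint8(12), np.uint8(187), np.uint8(123)), (np.uint8(12), np.uint8(190), np.uint8(82)), (np.uint8(9), np.uint8(176), np.uint8(90)), (np.uint8(9), np.uint8(179), np.uint8(94)), (np.uint8(10), np
[... 400 characters left out ...]
np.uint8(186), np.uint8(203))]
[(np.uint8(13), np.uint8(186), np.uint8(184)), (np.uint8(13), np.uint8(187), np.uint8(184)), (np.uint8(12), np.uint8(186), np.uint8(174)), (np.uint8(10), np.uint8(184), np.uint8(101)), (np.uint8(10), np.uint8(183), np.uint8(99)), (np.uint8(16), np.uint8(194), np.uint8(167)), (np.uint8(9), np.uint8(178), np.uint8(86)), (np.uint8(9), np.uint8(172), np.uint8(89)), (np.uint8(9), np.uint8(180), np.uint8(88)), (np.uint8(11), np.uint8(183), np.uint8(81)), (np.uint8(12), np.uint8(184), np.uint8(97)), (np.uint8(12), np.uint8(189), np.uint8(93)), (np.uint8(12), np.uint8(182), np.uint8(91))]
blade (array([ 701.4, -126.6]), array([26.9, 60.6]), 'long deg', np.float32(1.6))
```

```bash
python3 - <<'E'
from w import *
im,c=load('w7')
h=cv2.cvtColor(im,cv2.COLOR_RGB2HSV).astype(int)
b,_=comp(im,lambda H,S,V:(H<=11)&(V<130)|((H>14)&(V>120)&(S>188)),(258,215)); print('stock',b.min(0),b.max(0),rect(c,b,16))
print(onz(c,[(255,150),(260,238),(243.5,170),(263,170),(247,210),(267,210)],16).round(1))
# blade height check: top view blade centroid
t=cv2.imread('pics/top0.png')[...,::-1]; hh=cv2.cvtColor(np.ascontiguousarray(t),cv2.COLOR_RGB2HSV).astype(int)
def cen(hh,r): 
    m=(hh[...,1]<70)&(hh[...,2]>130); k=np.zeros_like(m); k[r[0]:r[1],r[2]:r[3]]=1; q=np.argwhere(m&k); return q[:,::-1].mean(0),len(q)
q,n=cen(hh,(118,150,305,335)); 
s=cv2.cvtColor(cv2.imread('pics/side0.png'),cv2.COLOR_BGR2HSV).astype(int); q2,n2=cen(s,(226,246,360,392))
m=((h[...,1]<60)&(h[...,2]>120)).astype(np.uint8); _,l,st,ce=cv2.connectedComponentsWithStats(m); w=ce[l[162,300]]
print(q,n,q2,n2,w,tri(c,w,cam('side'),q2),tri(cam('top'),q,cam('side'),q2))
E
python3 d.py 665 -160 14 1.6
```

```text
stock [245 150] [266 229] (array([ 664.9, -148.3]), array([16. , 70.9]), 'long deg', np.float32(-88.3))
[[ 665.8 -112.9   16. ]
 [ 666.6 -192.6   16. ]
 [ 655.2 -129.7   16. ]
 [ 671.8 -130.2   16. ]
 [ 656.3 -165.7   16. ]
 [ 673.9 -166.1   16. ]]
[315.47643979 132.52879581] 191 [374.88050314 235.00628931] 159 [296.93671498 161.88164251] (array([ 702.31881922, -126.91917435,    2.2185687 ]), np.float64(1.8010063850990268)) (array([ 703.97886141, -126.7836834 ,    1.86223473]), np.float64(0.9993514558698394))
t 16.62 pos [ 685.4 -144.1  199.1] closing -1.6 SHIFT [-1.65 -1.98 18.51] turn -0.055 q6 -0.22 tilt [-0.001  0.    -1.   ] w 85.3
```

```bash
python3 d.py 665.4 -159 14 1.7; python3 -m pendant '[[-1.5,-2,6,0,0,-0.056,6],[-1.5,-2,12,0,0,-0.056,5],[-1.5,-2,16,0,0,-0.056,4.5],[-1.5,-2,17.7,0,0,-0.056,4.5],[-1.5,-2,18.4,0,0,-0.056,4.5],[-1.5,-2,18.5,0,0,-0.056,4.5],[-1.5,-2,18.5,0,0,-0.056,4.5]]'; python3 d.py 665.4 -159 14 1.7
```

```text
t 16.62 pos [ 685.4 -144.1  199.1] closing -1.6 SHIFT [-1.55 -1.94 18.51] turn -0.057 q6 -0.22 tilt [-0.001  0.    -1.   ] w 85.3
time: 17.5
tool_pos: [665.8, -158.7, 16.3]
ee_rot: [[-0.027, 1.0, 0.002], [1.0, 0.027, -0.001], [-0.001, 0.002, -1.0]]
contact_force: [0.6, -0.3, -0.2]
width: 45.0
finger_force: 0.0
t 17.5 pos [ 665.8 -158.7   16.3] closing 1.6 SHIFT [-0.03 -0.04  0.23] turn -0.002 q6 -0.3 tilt [ 0.002 -0.001 -1.   ] w 45.0
```

```bash
python3 -m pendant '[[0,0,0.15,0,0,0,4],[0,0,0.15,0,0,0,0.8],[0,0,0.15,0,0,0,0.8],[0,0,0.15,0,0,0,0.8],[0,0,0.15,0,0,0,0.8],[0,0,0.15,0,0,0,0.8],[0,0,0.15,0,0,0,0.8]]'; python3 -m pendant '[[0,0,-2,0,0,0,0.8],[0,0,-6,0,0,0,0.8],[0,0,-11,0,0,0,0.8],[0,0,-11,0,0,0,0.8],[0,0,-11,0,0,0,0.8]]';python3 - <<'E'
from h import *
snap('w8')
E
python3 d.py 534.8 -398.5 120 -5.3
```

```text
time: 18.38
tool_pos: [665.3, -158.6, 13.8]
ee_rot: [[-0.027, 1.0, 0.001], [1.0, 0.027, -0.0], [-0.0, 0.001, -1.0]]
contact_force: [-1.0, 0.1, 5.4]
width: 13.3
finger_force: 60.1
time: 19.0
tool_pos: [664.8, -158.5, 123.3]
ee_rot: [[-0.027, 1.0, -0.0], [1.0, 0.027, 0.0], [0.0, -0.0, -1.0]]
contact_force: [0.4, -0.3, -1.8]
width: 13.0
finger_force: 59.2
t 19.05 pos [ 664.6 -158.4  122.4] closing 1.5 SHIFT [-23.65 -13.62   0.25] turn 0.119 q6 -0.3 tilt [-0.001  0.    -1.   ] w 13.3
```

View pics/w8.png

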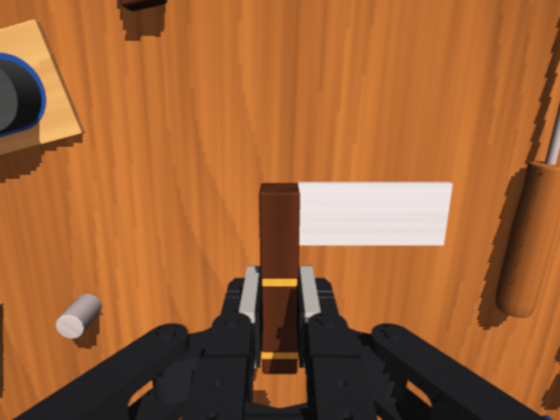

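The square is held straight: stock vertical at columns 260–299, blade pointing right at (299–450, 182–245). I'll measure its offset in the hand and refine the board from a wrist view on arrival.

```bash
python3 - <<'E'
from w import *
im,c=load('w8')
b,_=comp(im,lambda H,S,V:(S<60)&(V>120),(380,215)); print('blade',b.min(0),b.max(0),rect(c,b,111.6))
E
python3 -m pendant '[[-6,-3,-2,0,0,0.12,0.8],[-11,-6,-3,0,0,0.12,0.8],[-16.5,-9.5,-3,0,0,0.12,0.8],[-19,-9.5,-3,0,0,0.12,0.8],[-19,-9.5,-3,0,0,0.12,0.8],[-19,-9.5,-3,0,0,0.12,0.8],[-19,-9.5,-3,0,0,0.12,0.8]]'
python3 - <<'E'
from h import *
snap('w9')
E
```

```text
blade [298 182] [451 244] (array([ 701.9, -126.4]), array([26.5, 60.9]), 'long deg', np.float32(1.5))
time: 19.92
tool_pos: [575.5, -349.9, 152.8]
ee_rot: [[0.092, 0.996, -0.001], [0.996, -0.092, 0.001], [0.001, -0.001, -1.0]]
contact_force: [0.5, -0.4, -1.8]
width: 13.3
finger_force: 59.3
```

View pics/w9.png

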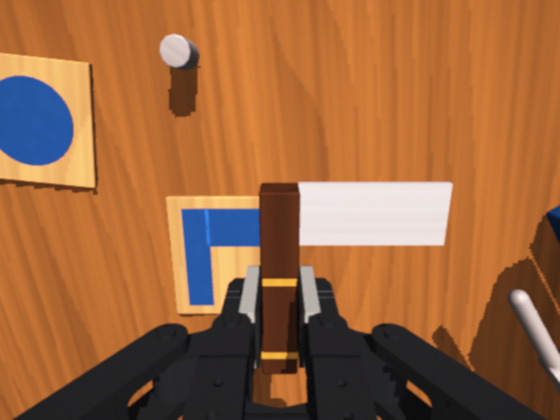

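Run:
```python
from w import *
im,c=load('w9')
P=onz(c,[(183,209),(189.5,305),(167,197),(178,314.5),(258,208),(215,304)],6); print(P.round(1))
a=P[0]-P[1]; b=P[2]-P[3]; print('blue len',np.hypot(*a[:2]),np.degrees(np.arctan2(a[1],a[0])),'board',np.hypot(*b[:2]),np.degrees(np.arctan2(b[1],b[0])))
y=np.arctan2(b[1],b[0])-np.pi/2; R=np.array([[np.cos(y),-np.sin(y)],[np.sin(y),np.cos(y)]])
print('board c',(P[2]+P[3])[:2]/2+R@[52,0],'via blue',(P[0]+P[1])[:2]/2+R@[40.5,0])
k,_=comp(im,lambda H,S,V:(abs(H-112)<14)&(S>110)&(V>60),(36,120)); print('mallet disc',rect(c,k,6))
```

```text
[[ 499.8 -352.8    6. ]
 [ 490.6 -438.4    6. ]
 [ 489.1 -342.1    6. ]
 [ 479.2 -446.7    6. ]
 [ 558.3 -357.4    6. ]
 [ 512.4 -439.4    6. ]]
blue len 86.00583759477111 83.88540217474878 board 105.11528048934989 84.59475876754809
board c [ 535.934399   -399.28881434] via blue [ 535.5272562 -399.4147611]
mallet disc (array([ 404.3, -278.4]), array([51. , 62.3]), 'long deg', np.float32(71.7))
```

```bash
python3 d.py 505.2 -400.8 50 -5.5; python3 d.py 505.2 -400.8 20.5 -5.5
```

```text
t 19.98 pos [ 575.5 -350.   153. ] closing -5.3 SHIFT [-5.7  -6.54 10.3 ] turn 0.004 q6 -0.49 tilt [-0.  0. -1.] w 13.6
t 19.98 pos [ 575.5 -350.   153. ] closing -5.3 SHIFT [-5.7  -6.53 13.25] turn 0.004 q6 -0.49 tilt [-0.  0. -1.] w 13.6
```

```bash
python3 -m pendant '[[-3,-3.5,0,0,0,0,0.8],[-5.7,-6.5,0,0,0,0,0.8],[-5.7,-6.5,5,0,0,0,0.8],[-5.7,-6.5,9,0,0,0,0.8],[-5.7,-6.5,11.5,0,0,0,0.8],[-5.7,-6.5,12.5,0,0,0,0.8],[-5.7,-6.5,12.9,0,0,0,0.8],[-5.7,-6.5,13.1,0,0,0,0.8],[-5.7,-6.5,13.2,0,0,0,0.8],[-5.7,-6.5,13.2,0,0,0,0.8]]'; python3 -m pendant '[[0,0,0.05,0,0,0,0.8],[0,0,0.08,0,0,0,0.8],[0,0,0.08,0,0,0,0.8]]'; python3 d.py 505.2 -400.8 19.8 -5.5
```

```text
time: 21.22
tool_pos: [505.4, -401.9, 21.8]
ee_rot: [[0.093, 0.996, 0.001], [0.996, -0.093, -0.0], [-0.0, 0.001, -1.0]]
contact_force: [-0.1, -0.2, -1.2]
width: 13.2
finger_force: 59.2
time: 21.6
tool_pos: [505.2, -401.8, 20.5]
ee_rot: [[0.093, 0.996, -0.0], [0.996, -0.093, 0.0], [0.0, -0.0, -1.0]]
contact_force: [0.4, -0.6, -2.0]
width: 13.2
finger_force: 59.2
t 21.6 pos [ 505.2 -401.8   20.5] closing -5.3 SHIFT [ 0.1  -0.01  0.07] turn 0.003 q6 -0.62 tilt [-0.  0. -1.] w 13.2
```

```bash
python3 -m pendant '[[0,0,0.04,0,0,0,0.8],[0,0,0.08,0,0,0,0.8],[0,0,0.1,0,0,0,0.8],[0,0,0.1,0,0,0,0.8]]'; python3 -m pendant '[[0,0,0,0,0,0,2],[0,0,0,0,0,0,3],[0,0,0,0,0,0,4],[0,0,0,0,0,0,4],[0,0,-3,0,0,0,5],[0,0,-8,0,0,0,8],[0,0,-14,0,0,0,8.5],[0,0,-18,0,0,0,8.5],[0,0,-18,0,0,0,8.5],[0,0,-18,0,0,0,8.5]]'
python3 - <<'E'
from h import *
snap('w10')
E
```

```text
time: 22.1
tool_pos: [505.2, -401.8, 19.8]
ee_rot: [[0.093, 0.996, 0.0], [0.996, -0.093, -0.0], [-0.0, 0.0, -1.0]]
contact_force: [-2.3, 2.4, 4.6]
width: 13.3
finger_force: 60.1
time: 23.35
tool_pos: [505.0, -401.6, 198.5]
ee_rot: [[0.093, 0.996, -0.001], [0.996, -0.093, 0.001], [0.001, -0.001, -1.0]]
contact_force: [0.5, -0.6, -0.7]
width: 85.0
finger_force: 0.0
```

View pics/w10.png

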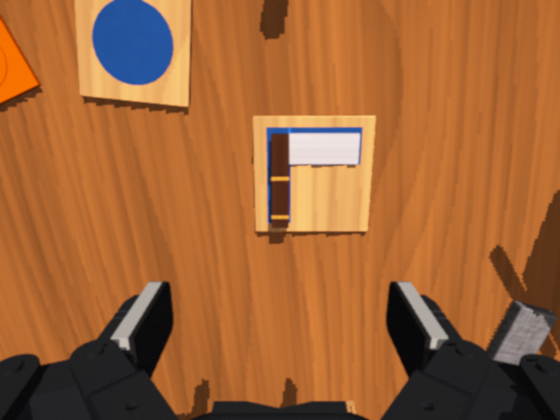

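The square lies on its L with even margins: stock (270–290, 133–222), blade (290–360, 132–165). Next is the mallet.

```bash
python3 d.py 530 390 300 -; python3 -m pendant '[[8,0,-3,0,0,0,8.5],[16,0,-6,0,0,0,8.5],[24,0,-10,0,0,0,8.5],[40,0,-10,0,0,0,8.5],[40,0,-10,0,0,0,8.5],[40,0,-10,0,0,0,8.5],[40,0,-10,0,0,0,8.5]]' ; python3 d.py 530 390 300 -
```

```text
t 23.4 pos [ 504.9 -401.5  197.9] closing -5.3 SHIFT [ 79.05  -4.87 -10.11] turn 0 q6 -0.62 tilt [-0.002  0.001 -1.   ] w 84.7
time: 24.28
tool_pos: [542.1, -1.0, 298.5]
ee_rot: [[0.091, 0.996, -0.002], [0.996, -0.091, 0.0], [0.0, -0.002, -1.0]]
contact_force: [0.6, -0.0, 0.8]
width: 85.1
finger_force: 0.0
t 24.27 pos [542.1  -1.  298.5] closing -5.2 SHIFT [38.83 -4.78 -0.14] turn 0 q6 0.04 tilt [-0.002  0.    -1.   ] w 85.1
```

```bash
python3 -m pendant '[[20,-2.4,0,0,0,0,8.5],[20,-2.4,0,0,0,0,8.5],[38.8,-4.8,0,0,0,0,8.5],[38.8,-4.8,0,0,0,0,8.5],[38.8,-4.8,0,0,0,0,8.5],[38.8,-4.8,0,0,0,0,8.5],[38.8,-4.8,0,0,0,0,8.5],[38.8,-4.8,0,0,0,0,8.5],[38.8,-4.8,0,0,0,0,8.5]]'
python3 - <<'E'
from h import *
snap('w11')
E
```

```text
time: 25.4
tool_pos: [530.9, 386.1, 299.1]
ee_rot: [[0.094, 0.996, -0.0], [0.996, -0.094, -0.001], [-0.001, -0.0, -1.0]]
contact_force: [-0.3, -0.4, 1.0]
width: 85.2
finger_force: 0.0
```

View pics/w11.png

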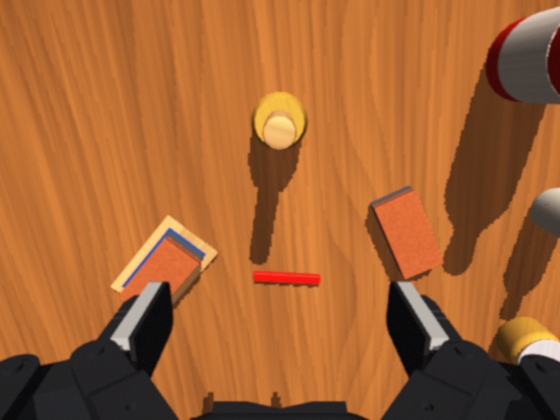

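The mallet's handle end is at about (280,132) and its brass head at (279,120). I'll triangulate the tip with the top view.

Run:
```python
from w import *
im,c=load('w11')
h=cv2.cvtColor(im,cv2.COLOR_RGB2HSV).astype(int)
print('tip/head hsv',h[132,280],h[100,280],h[120,262])
def disc(im,f,p,k=3):
    q,_=comp(im,f,p,k); return cv2.minEnclosingCircle(q.astype(np.float32))
f=lambda H,S,V:(V>150)&(S<150)
d=disc(im,f,(280,132)); print(d)
t=cv2.imread('pics/top0.png')[...,::-1]; ht=cv2.cvtColor(np.ascontiguousarray(t),cv2.COLOR_RGB2HSV); print([ht[187,x] for x in range(92,124,3)])
k,_=comp(t,f,(102,187),1); T=cv2.minEnclosingCircle(k.astype(np.float32)); print('top',T,k.min(0),k.max(0))
for p in(d[0],(280,132)): print(onz(c,p,150), tri(c,p,cam('top'),T[0]))
b,_=comp(im,lambda H,S,V:(H>17)&(H<30)&(S>170),(262,110)); x=b[:,0]; print('head',b.min(0),b.max(0),onz(c,[(b[:,0].min(),120),(b[:,0].max(),120)],50))
```

```text
tip/head hsv [ 18 137 243] [ 21 185 243] [ 21 186 243]
((279.8232116699219, 128.54249572753906), 17.95436668395996)
[array([ 14, 161, 228], dtype=uint8), array([ 16, 150, 236], dtype=uint8), array([ 23,  97, 253], dtype=uint8), array([ 22, 108, 251], dtype=uint8), array([ 17, 129, 238], dtype=uint8), array([ 13, 153,  95], dtype=uint8), array([ 15, 164, 137], dtype=uint8), array([ 19, 165, 237], dtype=uint8), array([ 23, 150, 251], dtype=uint8), array([ 21, 157, 248], dtype=uint8), array([ 16, 173, 125], dtype=uint8)]
top ((100.31481170654297, 187.05555725097656), 5.223831653594971) [ 96 182] [105 192]
[[536.32321368 437.36988227 150.        ]] (array([536.99965539, 436.44311385, 143.57678114]), np.float64(1.5596101025561468))
[[536.21979598 434.86097818 150.        ]] (array([536.53285296, 434.51732882, 148.02747015]), np.float64(0.7065028878276858))
head [255  92] [304 136] [[511.86806649 438.12560246  50.        ]
 [560.26954871 433.57270346  50.        ]]
```

```bash
python3 d.py 536.3 435.3 112 -
```

```text
t 25.45 pos [530.9 386.  299.4] closing -5.4 SHIFT [ 4.97  0.07 18.74] turn 0 q6 0.68 tilt [-0. -0. -1.] w 84.8
```

```bash
python3 -m pendant '[[5,0.1,3,0,0,0,8.5],[5,0.1,8,0,0,0,8.5],[5,0.1,13,0,0,0,8.5],[5,0.1,17,0,0,0,8.5],[5,0.1,18.5,0,0,0,8.5],[5,0.1,18.7,0,0,0,8.5],[5,0.1,18.7,0,0,0,8.5]]'; python3 -m pendant '[[0,0,0,0,0,0,5],[0,0,0,0,0,0,3.5],[0,0,0,0,0,0,1.5],[0,0,0,0,0,0,1.5],[0,0,0,0,0,0,1.5],[0,0,0,0,0,0,1.5],[0,0,0,0,0,0,1.5],[0,0,0,0,0,0,1.5]]'; python3 d.py 399.8 -277 220 -
```

```text
time: 26.32
tool_pos: [537.0, 437.1, 114.5]
ee_rot: [[0.093, 0.996, 0.002], [0.996, -0.093, 0.001], [0.002, 0.002, -1.0]]
contact_force: [0.7, -0.2, 0.5]
width: 85.3
finger_force: 0.0
time: 27.32
tool_pos: [536.1, 437.2, 112.9]
ee_rot: [[0.093, 0.996, 0.0], [0.996, -0.093, 0.0], [0.0, 0.0, -1.0]]
contact_force: [-4.1, -0.0, 5.9]
width: 24.9
finger_force: 59.0
t 27.32 pos [536.1 437.2 112.9] closing -5.3 SHIFT [-72.37  -6.95 -10.74] turn 0 q6 0.74 tilt [ 0.  0. -1.] w 24.9
```

```bash
python3 -m pendant '[[0,0,-2,0,0,0,1.5],[0,0,-6,0,0,0,1.5],[-2,0,-10.7,0,0,0,1.5],[-6,-0.6,-10.7,0,0,0,1.5],[-11,-1,-10.7,0,0,0,1.5],[-16,-1.5,-10.7,0,0,0,1.5],[-21,-2,-10.7,0,0,0,1.5],[-26,-2.5,-10.7,0,0,0,1.5],[-31,-3,-10.7,0,0,0,1.5],[-36,-3.5,-10.7,0,0,0,1.5]]'; python3 -m pendant '[[-5,-0.5,0,0,0,0,1.5],[-10,-1,0,0,0,0,1.5],[-15,-1.5,0,0,0,0,1.5],[-20,-2,0,0,0,0,1.5],[-24,-2.3,0,0,0,0,1.5],[-26,-2.5,0,0,0,0,1.5],[-27,-2.6,0,0,0,0,1.5],[-27,-2.6,0,0,0,0,1.5]]'
python3 - <<'E'
from h import *
snap('w12')
E
python3 d.py 399.8 -277 140 -
```

```text
time: 28.58
tool_pos: [467.3, 80.3, 220.4]
ee_rot: [[0.093, 0.996, 0.001], [0.996, -0.093, -0.0], [-0.0, 0.001, -1.0]]
contact_force: [1.0, -0.3, -4.2]
width: 24.7
finger_force: 59.6
time: 29.58
tool_pos: [416.9, -184.7, 219.8]
ee_rot: [[0.094, 0.996, 0.0], [0.996, -0.094, -0.0], [-0.0, 0.0, -1.0]]
contact_force: [-0.4, 0.5, -4.4]
width: 24.7
finger_force: 59.6
t 29.62 pos [ 417.1 -184.2  219.7] closing -5.3 SHIFT [-9.4  -0.86  7.97] turn 0 q6 -0.38 tilt [ 0.  0. -1.] w 24.6
```

View pics/w12.png

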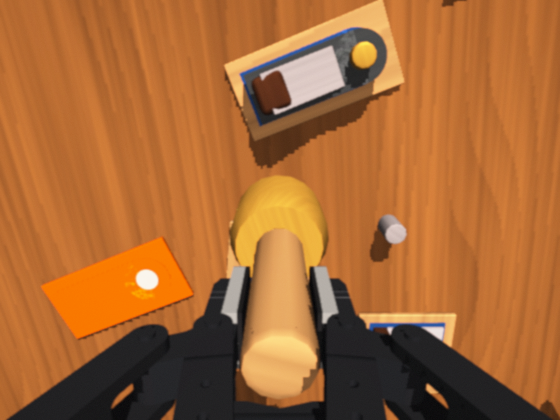

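Plane on its board looks square on the outline. Mallet is held upright, with its board beneath (edge visible at 232,225). I'll refine the disc from the earlier pictures.

Run:
```python
from w import *
for n,p in(('w10',(133,40)),('w9',(36,120))):
    im,c=load(n)
    k,_=comp(im,lambda H,S,V:(abs(H-112)<14)&(S>110)&(V>60),p); k=k[(k[:,0]>2)&(k[:,1]>2)]
    W=onz(c,k,6)[:,:2].astype(np.float32); e=cv2.fitEllipse(W); print(n,np.round(e[0],1),np.round(e[1],1))
im,c=load('w12')
b,_=comp(im,lambda H,S,V:(H>18)&(H<30)&(S>150)&(V>90),(280,200)); print('head px',b.min(0),b.max(0))
# far head edge: underside z = 219.7-112.9 = 107
for z in(107,135,163): print(z,onz(c,[(280,177),(231,225),(328,225)],z).round(1).tolist())
```

```text
w10 [ 399.5 -276.6] [61.5 61.9]
w9 [ 399.2 -276.8] [61.7 61.9]
head px [236 178] [321 265]
107 [[419.9, -161.5, 107.0], [382.7, -192.3, 107.0], [450.0, -198.6, 107.0]]
135 [[420.4, -155.1, 135.0], [387.5, -182.4, 135.0], [447.1, -188.0, 135.0]]
163 [[420.9, -148.8, 163.0], [392.2, -172.5, 163.0], [444.2, -177.4, 163.0]]
```

```bash
python3 d.py 399.6 -276.2 119.5 -; python3 -m pendant '[[-4,-0.4,1,0,0,0,1.5],[-8,-0.8,3,0,0,0,1.5],[-9.3,-0.9,6,0,0,0,1.5],[-9.3,-0.9,8,0,0,0,1.5],[-9.3,-0.9,9,0,0,0,1.5],[-9.3,-0.9,9.5,0,0,0,1.5],[-9.3,-0.9,9.7,0,0,0,1.5],[-9.3,-0.9,9.7,0,0,0,1.5]]'; python3 d.py 399.6 -276.2 119 -
```

```text
t 29.62 pos [ 417.1 -184.2  219.7] closing -5.3 SHIFT [-9.32 -0.89 10.02] turn 0 q6 -0.38 tilt [ 0.  0. -1.] w 24.6
time: 30.62
tool_pos: [399.7, -276.3, 123.1]
ee_rot: [[0.093, 0.996, 0.001], [0.996, -0.093, -0.001], [-0.0, 0.001, -1.0]]
contact_force: [0.8, 0.1, -3.8]
width: 24.9
finger_force: 59.5
t 30.62 pos [ 399.7 -276.3  123.1] closing -5.3 SHIFT [ 0.01 -0.01  0.41] turn 0 q6 -0.56 tilt [ 0.001 -0.001 -1.   ] w 24.9
```

```bash
python3 -m pendant '[[0,0,0.1,0,0,0,1.5],[0,0,0.2,0,0,0,1.5],[0,0,0.26,0,0,0,1.5],[0,0,0.3,0,0,0,1.5],[0,0,0.33,0,0,0,1.5],[0,0,0.33,0,0,0,1.5],[0,0,0.33,0,0,0,1.5]]'
```

```text
time: 31.5
tool_pos: [399.4, -276.4, 119.3]
ee_rot: [[0.093, 0.996, 0.0], [0.996, -0.093, -0.0], [-0.0, 0.0, -1.0]]
contact_force: [-1.6, -0.0, -2.7]
width: 24.4
finger_force: 59.6
```

```bash
python3 -m pendant '[[0,0,0.03,0,0,0,1.5],[0,0,0.06,0,0,0,1.5],[0,0,0.08,0,0,0,1.5],[0,0,0.08,0,0,0,1.5]]'; python3 -m pendant '[[0,0,0,0,0,0,3],[0,0,0,0,0,0,4],[0,0,0,0,0,0,6],[0,0,0,0,0,0,8],[0,0,0,0,0,0,8.5],[0,0,-3,0,0,0,8.5],[0,0,-8,0,0,0,8.5],[0,0,-13,0,0,0,8.5],[0,0,-18,0,0,0,8.5],[0,0,-18,0,0,0,8.5]]'; python3 -m pendant '[[12,0,0,0,0,0,8.5],[12,0,0,0,0,0,8.5],[12,0,0,0,0,0,8.5],[24,8,0,0,0,0,8.5],[24,8,0,0,0,0,8.5],[24,8,0,0,0,0,8.5],[24,8,0,0,0,0,8.5]]'
python3 - <<'E'
from h import *
t=vision.get_image('top')[...,::-1]; s=vision.get_image('side')[...,::-1]
v=np.hstack([cv2.resize(s[150:400,150:420],(400,370)),cv2.resize(t[120:330,150:450],(400,280),interpolation=cv2.INTER_CUBIC)[:280].copy() if 0 else cv2.copyMakeBorder(cv2.resize(t[120:330,150:450],(400,280)),0,90,0,0,0)])
cv2.imwrite('pics/end.png',v); cv2.imwrite('pics/top9.png',t)
E
```

```text
time: 32.0
tool_pos: [399.6, -276.5, 119.2]
ee_rot: [[0.093, 0.996, 0.001], [0.996, -0.093, -0.0], [-0.0, 0.001, -1.0]]
contact_force: [-1.7, 3.3, 7.1]
width: 24.9
finger_force: 60.8
time: 33.25
tool_pos: [400.0, -276.9, 302.4]
ee_rot: [[0.093, 0.996, 0.005], [0.996, -0.093, -0.004], [-0.003, 0.005, -1.0]]
contact_force: [1.4, -0.4, -0.7]
width: 85.3
finger_force: 0.0
time: 34.12
tool_pos: [501.6, -44.9, 297.3]
ee_rot: [[0.092, 0.996, -0.002], [0.996, -0.092, -0.0], [-0.0, -0.002, -1.0]]
contact_force: [-0.1, -0.0, -0.9]
width: 85.3
finger_force: 0.0
```

View pics/end.png

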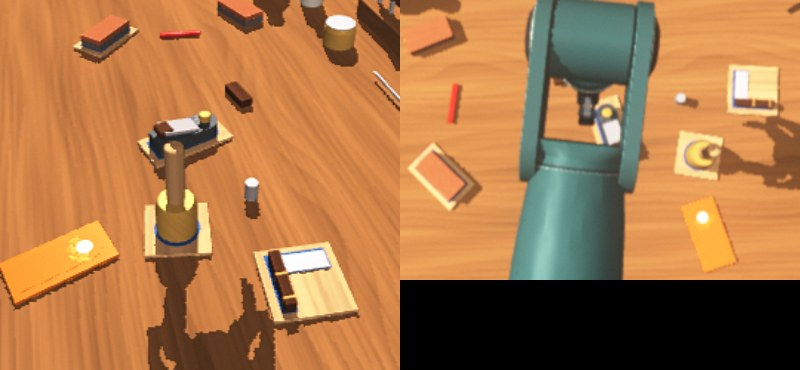

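All four tools sit on their outlines. The mallet stands upright with a blue ring visible around its head, the plane's toe is at the round end, and the arm is clear. Handing in.

```bash
python3 -c "
from workcell import sign_off; print(sign_off())"
```

```text
the job is handed in; nothing more can be done
None
```

I set the plane, square, stone and mallet on their outlined boards, lowered each one gently, and handed the job in at about 34 s of the 128 s allowed; the sign-off returned no verdict.

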